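Clear down the metal-punching station

ROBOT

A 6-joint arm with a two-finger parallel gripper is mounted at the origin on the work surface. World frame = base frame: x ahead of the robot, y to its left, z up, the work surface at z = 0. Lengths are in m, angles in rad, forces in N, time in s.
With the tool pointing down it reaches from about 0.225 to 0.875 m from the base axis. Payload 3.4 kg.
Tool frame: the origin (TCP) lies on the mounting face of the last link; the fingertips stand 173 mm ahead of it and the grasp point (between the pads) lies 155 mm ahead of it; z points along the fingers, y is the line along which they close (so a half turn about z gives the same grasp; the last joint's range is limited). The gripper opens to 85 mm and grips with 20 to 120 N. Pads are 22 mm wide; open, the fingers measure 114 mm over their backs; the gripper's body (76 mm by 85 mm) begins 54 mm behind the grasp point. The pads swing forward as they close: fully open they stand 13 mm farther back than shut.
Start: joints at [-1.248, 0.276, 1.505, -0, 1.361, -0.121], TCP at [0.247, -0.519, 0.405] pointing down, gripper open.
Joint ranges: [-2.89, 2.89], [-0.75, 2.08], [0.22, 2.7], [-1.18, 4.32], [0.11, 2.71], [-2.7, 2.7]. Speed limits (rad/s): [2.57, 2.57, 3.14, 3.14, 3.14, 3.14].

INTERFACE

Orientations are given as a unit quaternion [w, x, y, z].
In Python, from rig import manip gives the robot as it stands.
- The arm moves only by the tool carry_out, never from a script. Its arguments are lists of equal length, an entry for each row: "linear": the shift along the world's x, y, z each as a share of 500 mm, from -1 to 1, a list of three; "angular": the turn, a rotation vector about the world's x, y, z each as a share of 0.08 rad, from -1 to 1, a list of three; "hand": the opening, from 0 (shut) to 1 (fully open). In form: {"linear": [[x, y, z], ...], "angular": [[rx, ry, rz], ...], "hand": [hand, ...]}. A call has 1 to 8 rows; each row shifts and turns the commanded pose from where the row before left it; what a row does not reach is not made up. A row lasts 1/12 s, in which the tool goes at most 41.7 mm and 7.16 degrees, less where a joint would pass 70% of its speed; a pose out of reach is approached as far as the arm can. A call with a number of a shift or a turn outside -1 to 1 is refused whole. A call with a gripper value outside its range is refused whole. The fingers move at their own pace and stop on an object; "force" is the grip in N (left out, the last holds). Time passes only in rows, so rows that do not move let the fingers close. It gives the time, the measured TCP pose, the force, the opening and the grip force at its end, in the units of the state.
- manip.get_state(): the state, without advancing time (a new reading comes with each control period).
- manip.get_image(name): name is "scene" or "top"; returns the picture (420x560x3 uint8, red, green, blue); there is no depth.
- manip.camera_params(name): a dict with "fx", "fy", "cx", "cy" (pixels), "view" (4x4, takes a point from world to camera coordinates). Camera axes: x right, y down, z forward; pixel columns grow to the right and rows downward; lengths in m; the calibration is good to about 2 mm. A picture is of the moment at which its call begins. camera_params takes no time and is no camera call.
- manip.sign_off(): hands the job in; it is judged then, once.
The state is a dict: "clock": time; "qpos": joint angles; "qd": joint speeds; "effort": joint torques, N m; "position": TCP position; "ee_rot": TCP orientation; "contact_force": force on the tool from outside, world axes, zero at the start; "moment": the same for the moment, N m; "width": finger opening in m; "gripper_force": force on a finger pad.
Only numpy, scipy, OpenCV 4.12 (cv2) and the standard library are available. Lean on these libraries where they do the work, as an engineer would, in place of code of your own. Each camera call takes 0.05 s, during which the arm holds its last target. There are 200 camera calls.

TASK

Clear down the punching station: first move the mallet and every punch off the steel plate into the blue tool tray. Then take the scraper by its red grip and use it to wipe all the loose brass and copper offcuts along the plate and over its end into the aluminium scrap trough (do not pick the sharp offcuts up), stand the scraper back on the wooden ledge, and swing the green locking bar across the plate until it is fully home in its catch. Close the bar only once the offcuts are in the trough, and leave the other things on the bench where they are.

Things in the scene. Friction and masses are not known exactly. Their poses are not given: they have to be found in the camera images.
- station: Fixed station; origin at bench level under the plate's middle, y along the plate to the trough, x across, yaw within 0.12. One flat surface 45 mm above the bench: steel plate y -180 to 180 mm, wooden ledge (the scraper's home) y -262 to -180. 12 mm high lips along x = +-100 to 110 mm (y -265 to 180), a 28 mm one at the ledge's end. No lip at the plate's +y end, beside the trough.
- trough_in (a point): Centre of the inner floor (4 mm above the bench) of the fixed aluminium scrap trough against the plate's +y end; inside x -105 to 105, y -65 to 60 mm from this point (-y side is the plate's end face); side walls 36 mm, far wall 50 mm above the bench. Axes as the station's.
- bar (a joint): Angle of the green locking bar about its upright hinge, rad: 0 = closed, across the plate against the stop in its catch; grows as it swings open towards the trough (1.5 to 1.75 at the start, lying along the robot's side of the station; limit 2.0). Moves level, stays where left; about 1 N at the handle moves it. No spring or snap: push it to the stop.
- bar_hinge (a point): Point on the bar's hinge axis at its underside, 63 mm above the bench, at station x -125, y 0. Grey hinge post (30 x 50 mm, 62 mm high) below it; like catch block at station x +125, y 0, with an 80 mm high stop on its -y side.
- bar_handle (a point): Middle of the bar's round black upright handle (20 mm diameter, 77 to 122 mm above the bench; this point 99 mm), 215 mm from the hinge axis along the bar. The bar is 24 mm wide, 14 mm thick, 250 mm long.
- tray_in (a point): Centre of the inner floor (5 mm above the bench) of the fixed blue open tool tray: inside 230 mm along its x, 210 mm along its y, walls 5 mm thick, 35 mm above the bench; yaw within 0.15 rad.
- mallet: Loose mallet, 180 mm long, lying along its x on the plate: yellow head 44 (x) x 64 (y) x 40 (z) mm centred at x +68 mm; round wooden handle, 26 mm diameter, x -80 to +46 mm, axis 20 mm up; black butt of 40 mm diameter at x -90 to -78, so it lies level. Origin at its underside, mid length. 0.25 to 0.5 kg.
- mallet_grip (a point): Point on the mallet's handle axis near its centre of mass: x +22 mm, 20 mm above its underside.
- punch1: Loose hand punch, 130 mm long, lying along its x: black square handle 26 x 26 mm from x -65 to +25 mm, steel shaft of 12 mm diameter to x +65 mm. Origin at its underside, mid length. 0.18 kg. May be absent.
- punch1_grip (a point): Point in the punch's handle at its centre of mass: x -12 mm, 13 mm above its underside.
- punch2: Loose hand punch, 130 mm long, lying along its x: black square handle 26 x 26 mm from x -65 to +25 mm, steel shaft of 12 mm diameter to x +65 mm. Origin at its underside, mid length. 0.18 kg. May be absent.
- punch2_grip (a point): Point in the punch's handle at its centre of mass: x -12 mm, 13 mm above its underside.
- scraper: Loose scraper block, 72 mm tall: dark wooden base 90 mm (its x, the wiping edge) x 45 mm (y) x 30 mm high, with a red upright grip 70 (x) x 26 (y) mm on top up to 72 mm (hold it about 53 mm above the underside). Origin at the centre of its underside. 0.25 to 0.42 kg. It fits between the side lips (200 mm apart), so the plate takes several strokes.
- offcut1: Loose flat metal offcut (brass or copper), 34 x 28 x 6 mm, 45 g, sharp-edged; origin at the centre of its underside. May be absent.
- offcut2: Loose flat metal offcut (brass or copper), 34 x 28 x 6 mm, 45 g, sharp-edged; origin at the centre of its underside. May be absent.
- offcut3: Loose flat metal offcut (brass or copper), 34 x 28 x 6 mm, 45 g, sharp-edged; origin at the centre of its underside. May be absent.
- offcut4: Loose flat metal offcut (brass or copper), 34 x 28 x 6 mm, 45 g, sharp-edged; origin at the centre of its underside. May be absent.
- bottle: Bystander, to be left alone: orange water bottle, 74 mm diameter, 200 mm tall.
- glasses: Bystander, to be left alone: safety glasses.
- tin: Bystander, to be left alone: rivet tin, 68 mm diameter, 60 mm tall.
- driver: Bystander, to be left alone: screwdriver.
- ruler: Bystander, to be left alone: aluminium ruler, 200 x 30 mm.
- hardwood: Bystander, to be left alone: wooden block, 150 x 90 x 40 mm.

How it is judged:
By the outcome, as a careful person would: the job done as asked, in the order asked, and still so for the second after the job is handed in, with the robot touching nothing.
Of punch1, punch2 only 1 to 2 are there at a start; the rules pass over those that are not, and their reading is None.
Of offcut1, offcut2, offcut3, offcut4 only 3 to 4 are there at a start; the rules pass over those that are not, and their reading is None.
At some moment in a run one of offcut1, offcut2, offcut3, offcut4, scraper may be knocked a few centimetres aside while the robot is not near it.
Once in a run the grip may slacken for a moment while it holds something.
It also fails if it takes over 192 s, if anything falls off the work surface, if the arm or the gripper's body presses on something with over 40 N, if the wrist force passes 120 N, or if a joint passes its speed limit or range.

## Working session

There is one attempt and no reset: what is moved stays moved. The work goes in short steps, Python scripts to look and compute and a tool call to move; the robot and the scene stay as the last step left them, time stands still between calls to the robot, and variables do not carry over. Pictures are saved under pics/ and viewed, at most 14 in all, crops included, and the job is handed in when it is done.

Besides the shell and the picture viewer there is one more tool, called after "Request:" as name(argument=value, ...), one argument or row to a line, values as JSON. carry_out: Moves the arm, as the interface text tells. Its arguments: {"type":"object","properties":{"linear":{"type":"array"},"angular":{"type":"array"},"hand":{"type":"array"},"force":{"type":"number"}},"required":["linear","angular","hand"]}

```bash
mkdir -p pics; ls
cat > h.py <<'E'
import numpy as np, cv2
from rig import manip
def snap(n,f):
    im=manip.get_image(n); cv2.imwrite('pics/'+f,cv2.cvtColor(im,cv2.COLOR_RGB2BGR)); return im
def cam(n):
    c=manip.camera_params(n); return np.array([[c['fx'],0,c['cx']],[0,c['fy'],c['cy']],[0,0,1]]),np.array(c['view'])
def w(n,u,v,z):
    K,V=cam(n); R,t=V[:3,:3],V[:3,3]; d=R.T@np.linalg.solve(K,[u,v,1]); o=-R.T@t
    return o+d*(z-o[2])/d[2]
def px(n,p):
    K,V=cam(n); q=K@(V[:3,:3]@np.array(p)+V[:3,3]); return q[:2]/q[2]
E
python3 - <<'E'
from h import *
np.set_printoptions(precision=4,suppress=True)
for n in('scene','top'):
    snap(n,n+'0.png'); K,V=cam(n); print(n,K[0,0],K[0,2],K[1,2],-V[:3,:3].T@V[:3,3]);print(V[:3,:3])
print(manip.get_state())
E
```

```text
pics
scene 427.60932747563345 284.84029366809744 201.80669203878557 [1.2159 0.4856 1.2633]
[[-0.5959  0.803  -0.0056]
 [ 0.6593  0.4852 -0.5744]
 [-0.4586 -0.346  -0.8186]]
top 438.4348773561689 280.4248813162684 205.29426472534337 [ 0.4628 -0.0199  1.3299]
[[ 0.0269 -0.9995 -0.0144]
 [-0.9969 -0.0257 -0.0746]
 [ 0.0742  0.0164 -0.9971]]
{'clock': 0.1, 'qpos': array([-1.248 ,  0.2765,  1.506 ,  0.    ,  1.3607, -0.121 ]), 'qd': array([-0.0004, -0.0038, -0.0041, -0.0004,  0.0002,  0.0018]), 'effort': array([  0.0008, -41.7704, -24.6406,  -0.0003,   0.0058,   0.    ]), 'position': array([ 0.2468, -0.5191,  0.4039]), 'ee_rot': array([-0.0008,  0.9755,  0.2201, -0.0001]), 'contact_force': array([ 0.5711, -0.7027, -0.0817]), 'moment': array([ 0.0059, -0.0149,  0.0402]), 'gripper_force': 0.0, 'width': 0.08517034781387445}
```

View pics/top0.png

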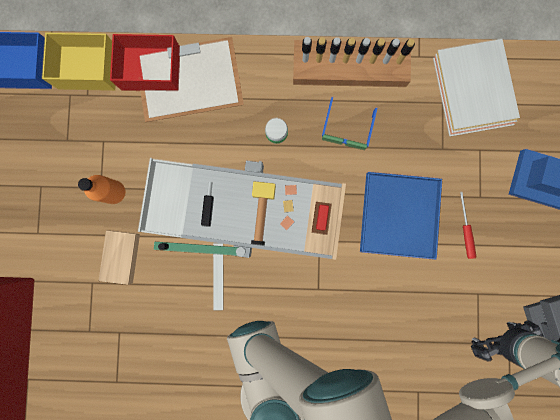

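View pics/scene0.png

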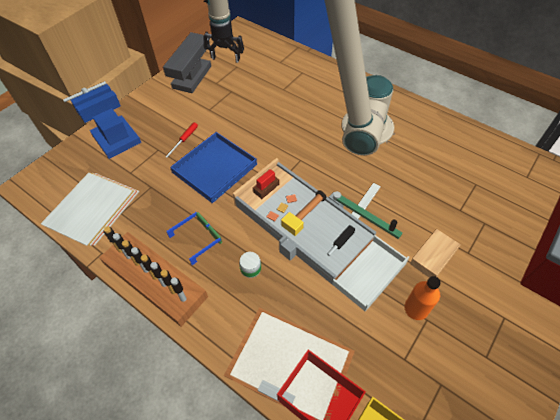

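Top: the station spans about (140–345, 158–258). The trough is at its left end, and the scraper (322,217), mallet and one punch (207,208) are on it, with the tray at (400,215). I'll zoom in for exact pixels.

Run:
```python
import cv2
a=cv2.imread('pics/top0.png')[150:270,135:350]; a=cv2.resize(a,None,fx=3.7,fy=3.7,interpolation=cv2.INTER_CUBIC)
cv2.imwrite('pics/z0.png',a)
```

```text
(no output)
```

View pics/z0.png

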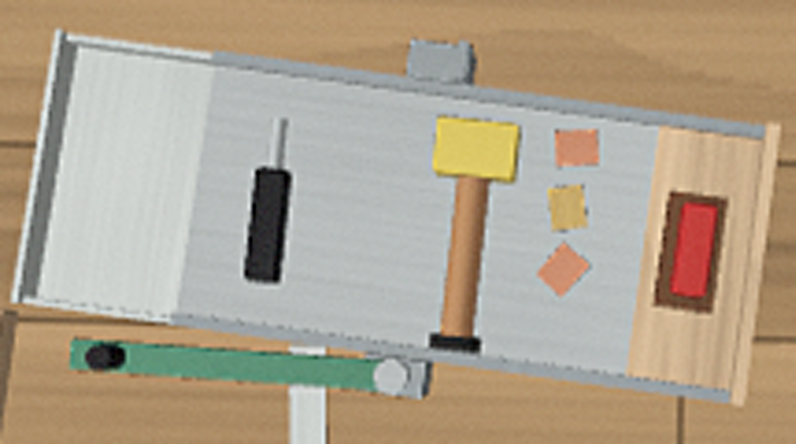

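```bash
cat > m.py <<'E'
from h import *
from scipy.optimize import least_squares
np.set_printoptions(precision=4,suppress=True)
Z=lambda u,v:((u+.5)/3.7-.5+135,(v+.5)/3.7-.5+150)
pts=[((100,180,45),(212,66)),((-100,180,45),(178,315)),((100,-180,45),(659,127)),((-100,-180,45),(629,375))]
def T(q,p): 
    c,s=np.cos(q[2]),np.sin(q[2]); x,y,z=np.array(p)/1000
    return np.array([q[0]+c*x-s*y,q[1]+s*x+c*y,z])
f=lambda q:np.concatenate([px('top',T(q,p))-Z(*z) for p,z in pts])
r=least_squares(f,[.45,0,0]);q=r.x;print('station',q,r.fun)
def inv(p):
    c,s=np.cos(q[2]),np.sin(q[2]);d=np.array(p[:2])-q[:2];return np.array([c*d[0]+s*d[1],-s*d[0]+c*d[1]])
for n,zz,uv in [('mhead',.085,(476,149)),('mbutt',.085,(455,342)),('ph1',.071,(275,169)),('ph2',.071,(262,281)),('ptip',.057,(280,118)),('scr',.117,(694,250)),('scrTop',.117,(697,203)),('scrBot',.117,(690,298)),('handletop',.122,(103,357)),('o1',.051,(577,147)),('o2',.051,(567,207)),('o3',.051,(564,269)),('catch',.062,(440,65))]:
    p=w('top',*Z(*uv),zz);print(n,p[:2],inv(p))
im=cv2.imread('pics/top0.png');hsv=cv2.cvtColor(im,cv2.COLOR_BGR2HSV)
m=cv2.inRange(hsv,(100,120,40),(125,255,255));m[:,:350]=0;m[:,455:]=0;m[:150]=0;m[280:]=0
c=max(cv2.findContours(m,0,2)[0],key=cv2.contourArea);r=cv2.minAreaRect(c);b=cv2.boxPoints(r)
for u,v in b: print('tray',(u,v),w('top',u,v,.035)[:2])
print(w('top',*r[0],.035))
print('ends',[T(q,p) for p in [(0,180,45),(0,-220,45),(-125,0,63),(0,245,0)]])
E
python3 m.py
```

```text
station [ 0.5448  0.0967 -0.1051] [ 0.4891  0.3547 -0.2759  0.0371  0.1752 -0.4857 -0.3791  0.0977]
mhead [0.5982 0.0507] [ 0.058  -0.0401]
mbutt [0.4494 0.0623] [-0.0913 -0.0442]
ph1 [0.5801 0.2081] [0.0234 0.1145]
ph2 [0.4924 0.2148] [-0.0645  0.112 ]
ptip [0.622  0.2083] [0.0651 0.1191]
scr [ 0.523  -0.1164] [ 0.0007 -0.2142]
scrTop [ 0.5583 -0.1179] [ 0.036 -0.212]
scrBot [ 0.4871 -0.1141] [-0.0352 -0.2157]
handletop [0.4316 0.3217] [-0.1362  0.2119]
o1 [ 0.6056 -0.0274] [ 0.0735 -0.117 ]
o2 [ 0.5577 -0.0207] [ 0.0252 -0.1154]
o3 [ 0.5086 -0.0196] [-0.0237 -0.1194]
catch [0.6667 0.0824] [ 0.1227 -0.0014]
tray (np.float32(359.3209), np.float32(251.81052)) [ 0.4284 -0.2335]
tray (np.float32(366.3115), np.float32(171.4184)) [ 0.6666 -0.251 ]
tray (np.float32(442.77676), np.float32(178.06754)) [ 0.6523 -0.4769]
tray (np.float32(435.78616), np.float32(258.45966)) [ 0.4152 -0.4565]
[ 0.5398 -0.3546  0.035 ]
ends [array([0.5636, 0.2757, 0.045 ]), array([ 0.5217, -0.1221,  0.045 ]), array([0.4205, 0.1098, 0.063 ]), array([0.5705, 0.3403, 0.    ])]
```

The zoom shows three offcuts at (577,147), (567,207) and (564,269), with one punch. The mallet, punch and tray are nearly parallel (yaw about -0.075), so one gripper yaw serves all three. Moving over the mallet.

Request:
carry_out(
  linear=[
    [0.038, 0.0715, 0],
    [0.038, 0.0715, 0],
    [0.038, 0.0715, 0],
    [0.038, 0.0715, 0],
    [0.038, 0.0715, 0],
    [0.038, 0.0715, 0],
    [0.038, 0.0715, 0],
    [0.038, 0.0715, 0],
  ],
  angular=[
    [0, 0, -0.82],
    [0, 0, -0.82],
    [0, 0, -0.82],
    [0, 0, -0.82],
    [0, 0, -0.82],
    [0, 0, -0.82],
    [0, 0, -0.82],
    [0, 0, -0.82],
  ],
  hand=[1, 1, 1, 1, 1, 1, 1, 1],
)

```text
clock: 0.77
position: [0.3992, -0.2314, 0.4045]
ee_rot: [-0.0, 0.999, -0.042, -0.0]
contact_force: [1.9, -0.3, 0.2]
width: 0.0855
gripper_force: 0.0
```

Request:
carry_out(
  linear=[
    [0.038, 0.0715, 0],
    [0.038, 0.0715, 0],
    [0.038, 0.0715, 0],
    [0.038, 0.0715, 0],
    [0.038, 0.0715, 0],
    [0.038, 0.0715, 0],
    [0.038, 0.0715, 0],
    [0.038, 0.0715, 0],
  ],
  angular=[
    [0, 0, 0],
    [0, 0, 0],
    [0, 0, 0],
    [0, 0, 0],
    [0, 0, 0],
    [0, 0, 0],
    [0, 0, 0],
    [0, 0, 0],
  ],
  hand=[1, 1, 1, 1, 1, 1, 1, 1],
)

```text
clock: 1.43
position: [0.5513, 0.0548, 0.4044]
ee_rot: [0.0, 0.999, -0.04, -0.0]
contact_force: [0.7, -0.7, 0.2]
width: 0.0851
gripper_force: 0.0
```

Request:
carry_out(
  linear=[
    [0, 0, -0.07],
    [0, 0, -0.08],
    [0, 0, -0.08],
    [0, 0, -0.07],
    [0, 0, -0.04],
    [0, 0, -0.023],
    [0, 0, 0],
    [0, 0, 0],
  ],
  angular=[
    [0, 0, 0],
    [0, 0, 0],
    [0, 0, 0],
    [0, 0, 0],
    [0, 0, 0],
    [0, 0, 0],
    [0, 0, 0],
    [0, 0, 0],
  ],
  hand=[1, 1, 1, 1, 1, 1, 0.5, 0],
  force=70,
)

```text
clock: 2.1
position: [0.5507, 0.0527, 0.2225]
ee_rot: [0.0, 0.999, -0.04, -0.001]
contact_force: [-0.1, -0.5, 0.1]
width: 0.0634
gripper_force: 0.0
```

Request:
carry_out(
  linear=[
    [0, 0, 0],
    [0, 0, 0],
    [0, 0, 0],
    [0, 0, 0],
    [0, 0, 0],
    [0, 0, 0],
    [0, 0, 0.01],
    [0, 0, 0.02],
  ],
  angular=[
    [0, 0, 0],
    [0, 0, 0],
    [0, 0, 0],
    [0, 0, 0],
    [0, 0, 0],
    [0, 0, 0],
    [0, 0, 0],
    [0, 0, 0],
  ],
  hand=[0, 0, 0, 0, 0, 0, 0, 0],
)

```text
clock: 2.77
position: [0.5508, 0.0525, 0.2378]
ee_rot: [0.0, 0.999, -0.04, -0.0]
contact_force: [1.2, 0.5, -5.0]
width: 0.0238
gripper_force: 69.4
```

Request:
carry_out(
  linear=[
    [0, 0, 0.04],
    [0, 0, 0.07],
    [0, 0, 0.07],
    [0, 0, 0.07],
    [0, 0, 0],
    [0, -0.07, 0],
    [0, -0.075, 0],
    [0, -0.075, 0],
  ],
  angular=[
    [0, 0, 0],
    [0, 0, 0],
    [0, 0, 0],
    [0, 0, 0],
    [0, 0, 0],
    [0, 0, 0],
    [0, 0, 0],
    [0, 0, 0],
  ],
  hand=[0, 0, 0, 0, 0, 0, 0, 0],
  force=100,
)

```text
clock: 3.43
position: [0.5497, -0.0578, 0.3627]
ee_rot: [0.0, 0.999, -0.039, -0.001]
contact_force: [1.5, -0.1, -4.5]
width: 0.023
gripper_force: 99.1
```

Request:
carry_out(
  linear=[
    [0.005, -0.075, 0],
    [0.005, -0.075, 0],
    [0, -0.075, 0],
    [0, -0.075, 0],
    [0, -0.075, 0],
    [0, -0.075, 0],
    [0, -0.075, 0],
    [0, -0.075, 0],
  ],
  angular=[
    [0, 0, 0],
    [0, 0, 0],
    [0, 0, 0],
    [0, 0, 0],
    [0, 0, 0],
    [0, 0, 0],
    [0, 0, 0],
    [0, 0, 0],
  ],
  hand=[0, 0, 0, 0, 0, 0, 0, 0],
)

```text
clock: 4.1
position: [0.5547, -0.3589, 0.3618]
ee_rot: [-0.001, 0.999, -0.041, -0.002]
contact_force: [0.8, 0.7, -4.6]
width: 0.0229
gripper_force: 99.1
```

Request:
carry_out(
  linear=[
    [0, -0.042, -0.03],
    [0, -0.042, -0.06],
    [0, 0, -0.07],
    [0, 0, -0.07],
    [0, 0, -0.06],
    [0, 0, -0.04],
    [0, 0, -0.02],
    [0, 0, -0.004],
  ],
  angular=[
    [0, 0, 0],
    [0, 0, 0],
    [0, 0, 0],
    [0, 0, 0],
    [0, 0, 0],
    [0, 0, 0],
    [0, 0, 0],
    [0, 0, 0],
  ],
  hand=[0, 0, 0, 0, 0, 0, 0, 0],
)

```text
clock: 4.77
position: [0.5545, -0.3985, 0.1853]
ee_rot: [-0.002, 0.999, -0.04, -0.003]
contact_force: [-1.9, 0.2, -0.2]
width: 0.0232
gripper_force: 100.0
```

Request:
carry_out(
  linear=[
    [0, 0, 0],
    [0, 0, 0],
    [0, 0, 0],
    [0, 0, 0],
    [0, 0, 0.04],
    [0, 0, 0.07],
    [0, 0, 0.08],
    [0, 0, 0.08],
  ],
  angular=[
    [0, 0, 0],
    [0, 0, 0],
    [0, 0, 0],
    [0, 0, 0],
    [0, 0, 0],
    [0, 0, 0],
    [0, 0, 0],
    [0, 0, 0],
  ],
  hand=[0, 0.55, 0.55, 0.55, 0.55, 0.55, 1, 1],
)

```text
clock: 5.43
position: [0.5558, -0.3992, 0.323]
ee_rot: [0.0, 0.999, -0.04, 0.0]
contact_force: [0.8, -1.2, 0.1]
width: 0.0697
gripper_force: 0.0
```

Request:
carry_out(
  linear=[
    [-0.003, 0.076, 0.02],
    [-0.003, 0.076, 0.02],
    [-0.003, 0.076, 0],
    [-0.003, 0.076, 0],
    [-0.003, 0.076, 0],
    [-0.003, 0.076, 0],
    [-0.003, 0.076, 0],
    [-0.003, 0.076, 0],
  ],
  angular=[
    [0, 0, 0],
    [0, 0, 0],
    [0, 0, 0],
    [0, 0, 0],
    [0, 0, 0],
    [0, 0, 0],
    [0, 0, 0],
    [0, 0, 0],
  ],
  hand=[1, 1, 1, 1, 1, 1, 1, 1],
)

```text
clock: 6.1
position: [0.5436, -0.0936, 0.3424]
ee_rot: [0.0, 0.999, -0.041, 0.001]
contact_force: [0.5, 0.2, 0.1]
width: 0.0856
gripper_force: 0.0
```

Request:
carry_out(
  linear=[
    [0, 0.076, 0],
    [0, 0.076, 0],
    [0, 0.076, 0],
    [0, 0.076, 0],
    [0, 0.076, 0],
    [0, 0.076, 0],
    [0, 0.076, 0],
    [0, 0.076, 0],
  ],
  angular=[
    [0, 0, 0],
    [0, 0, 0],
    [0, 0, 0],
    [0, 0, 0],
    [0, 0, 0],
    [0, 0, 0],
    [0, 0, 0],
    [0, 0, 0],
  ],
  hand=[1, 1, 1, 1, 1, 1, 1, 1],
)

```text
clock: 6.77
position: [0.5437, 0.2107, 0.3425]
ee_rot: [-0.0, 0.999, -0.04, 0.001]
contact_force: [0.5, 0.3, -0.6]
width: 0.0853
gripper_force: 0.0
```

Request:
carry_out(
  linear=[
    [0, 0, 0],
  ],
  angular=[
    [0, 0, 0],
  ],
  hand=[1],
)

```text
clock: 6.85
position: [0.5436, 0.2147, 0.3423]
ee_rot: [-0.003, 0.999, -0.038, 0.001]
contact_force: [-0.5, 0.8, 0.3]
width: 0.0854
gripper_force: 0.0
```

Request:
carry_out(
  linear=[
    [0, -0.006, -0.04],
    [0, 0, -0.07],
    [0, 0, -0.07],
    [0, 0, -0.04],
    [0, 0, -0.02],
    [0, 0, 0],
    [0, 0, 0],
    [0, 0, 0],
  ],
  angular=[
    [0, 0, 0],
    [0, 0, 0],
    [0, 0, 0],
    [0, 0, 0],
    [0, 0, 0],
    [0, 0, 0],
    [0, 0, 0],
    [0, 0, 0],
  ],
  hand=[1, 1, 1, 1, 1, 1, 0, 0],
  force=80,
)

```text
clock: 7.52
position: [0.545, 0.2058, 0.2231]
ee_rot: [-0.0, 0.999, -0.041, 0.002]
contact_force: [0.8, 0.6, 0.6]
width: 0.0638
gripper_force: 0.0
```

Request:
carry_out(
  linear=[
    [0, 0, 0],
    [0, 0, 0],
    [0, 0, 0],
    [0, 0, 0],
    [0, 0, 0],
    [0, 0, 0],
    [0, 0, 0.01],
    [0, 0, 0.02],
  ],
  angular=[
    [0, 0, 0],
    [0, 0, 0],
    [0, 0, 0],
    [0, 0, 0],
    [0, 0, 0],
    [0, 0, 0],
    [0, 0, 0],
    [0, 0, 0],
  ],
  hand=[0, 0, 0, 0, 0, 0, 0, 0],
)

```text
clock: 8.18
position: [0.543, 0.2054, 0.2355]
ee_rot: [0.001, 0.999, -0.04, -0.002]
contact_force: [-0.4, -0.1, -2.3]
width: 0.0243
gripper_force: 79.9
```

Request:
carry_out(
  linear=[
    [0, 0, 0.04],
    [0, 0, 0.07],
    [0, 0, 0.08],
    [0, 0, 0.04],
    [0, -0.04, 0],
    [0, -0.07, 0],
    [-0.003, -0.076, 0],
    [-0.003, -0.076, 0],
  ],
  angular=[
    [0, 0, 0],
    [0, 0, 0],
    [0, 0, 0],
    [0, 0, 0],
    [0, 0, 0],
    [0, 0, 0],
    [0, 0, 0],
    [0, 0, 0],
  ],
  hand=[0, 0, 0, 0, 0, 0, 0, 0],
  force=100,
)

```text
clock: 8.85
position: [0.5402, 0.0737, 0.3518]
ee_rot: [0.0, 0.999, -0.04, 0.0]
contact_force: [0.7, 0.2, -0.5]
width: 0.0235
gripper_force: 103.1
```

Request:
carry_out(
  linear=[
    [-0.003, -0.076, 0],
    [-0.003, -0.076, 0],
    [-0.003, -0.076, 0],
    [-0.003, -0.076, 0],
    [-0.003, -0.076, 0],
    [-0.003, -0.076, 0],
    [0, -0.076, 0],
    [0, -0.076, 0],
  ],
  angular=[
    [0, 0, 0],
    [0, 0, 0],
    [0, 0, 0],
    [0, 0, 0],
    [0, 0, 0],
    [0, 0, 0],
    [0, 0, 0],
    [0, 0, 0],
  ],
  hand=[0, 0, 0, 0, 0, 0, 0, 0],
)

```text
clock: 9.52
position: [0.531, -0.2311, 0.3517]
ee_rot: [-0.0, 0.999, -0.041, -0.0]
contact_force: [-0.7, -0.3, -2.0]
width: 0.024
gripper_force: 103.1
```

Request:
carry_out(
  linear=[
    [0, -0.07, 0],
    [0, -0.07, 0],
    [0, 0, 0],
  ],
  angular=[
    [0, 0, 0],
    [0, 0, 0],
    [0, 0, 0],
  ],
  hand=[0, 0, 0],
)

```text
clock: 9.77
position: [0.5315, -0.3057, 0.3514]
ee_rot: [0.003, 0.999, -0.043, 0.0]
contact_force: [0.8, 0.6, -2.4]
width: 0.0245
gripper_force: 65.0
```

Grip force dipped (the slackening); continue lowering.

Request:
carry_out(
  linear=[
    [0, 0, 0],
    [0, 0, 0],
    [0, 0, -0.07],
    [0, 0, -0.08],
    [0, 0, -0.08],
    [0, 0, -0.06],
    [0, 0, -0.03],
    [0, 0, -0.012],
  ],
  angular=[
    [0, 0, 0],
    [0, 0, 0],
    [0, 0, 0],
    [0, 0, 0],
    [0, 0, 0],
    [0, 0, 0],
    [0, 0, 0],
    [0, 0, 0],
  ],
  hand=[0, 0, 0, 0, 0, 0, 0, 0],
)

```text
clock: 10.43
position: [0.5304, -0.2964, 0.183]
ee_rot: [-0.003, 0.999, -0.039, -0.004]
contact_force: [-11.5, 7.3, 31.7]
width: 0.0239
gripper_force: 106.7
```

Request:
carry_out(
  linear=[
    [0, 0, 0],
    [0, 0, 0],
    [0, 0, 0],
    [0, 0, 0],
    [0, 0, 0.04],
    [0, 0, 0.08],
    [0, 0, 0.08],
    [0, 0, 0.08],
  ],
  angular=[
    [0, 0, 0],
    [0, 0, 0],
    [0, 0, 0],
    [0, 0, 0],
    [0, 0, 0],
    [0, 0, 0],
    [0, 0, 0],
    [0, 0, 0],
  ],
  hand=[0, 0.55, 0.55, 0.55, 0.55, 0.55, 0.55, 1],
)

```text
clock: 11.1
position: [0.5317, -0.299, 0.3274]
ee_rot: [0.0, 0.999, -0.04, 0.0]
contact_force: [0.2, -0.7, -0.2]
width: 0.0579
gripper_force: 0.0
```

Run:
```python
from h import *
im=snap('top','t1.png')[150:280,135:450]; a=cv2.resize(im,None,fx=2.5,fy=2.5,interpolation=cv2.INTER_CUBIC)
cv2.imwrite('pics/z1.png',a[:,:,::-1])
```

```text
(no output)
```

View pics/z1.png

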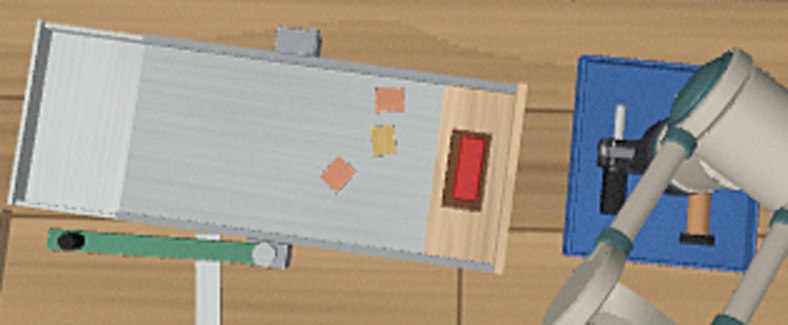

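Both tools are in the tray. One offcut was knocked to about (338,174) in the crop. The scraper, at (467,170), is unmoved. Going to grip it.

Request:
carry_out(
  linear=[
    [-0.004, 0.06, 0],
    [-0.004, 0.075, 0],
    [-0.004, 0.075, 0],
    [-0.004, 0.075, 0],
    [0, 0.075, 0],
    [0, 0.005, 0],
    [0, 0, 0],
    [0, 0, 0],
  ],
  angular=[
    [0, 0, 0],
    [0, 0, 0],
    [0, 0, 0],
    [0, 0, 0],
    [0, 0, 0],
    [0, 0, 0],
    [0, 0, 0],
    [0, 0, 0],
  ],
  hand=[1, 1, 1, 1, 1, 1, 1, 1],
)

```text
clock: 11.82
position: [0.5241, -0.1168, 0.3259]
ee_rot: [0.001, 0.999, -0.04, 0.001]
contact_force: [0.2, -0.0, -0.1]
width: 0.0852
gripper_force: 0.0
```

Request:
carry_out(
  linear=[
    [0, 0, -0.05],
    [0, 0, -0.06],
    [0, 0, -0.03],
    [0, 0, -0.006],
    [0, 0, 0],
    [0, 0, 0],
    [0, 0, 0],
    [0, 0, 0],
  ],
  angular=[
    [0, 0, 0],
    [0, 0, 0],
    [0, 0, 0],
    [0, 0, 0],
    [0, 0, 0],
    [0, 0, 0],
    [0, 0, 0],
    [0, 0, 0],
  ],
  hand=[1, 1, 1, 1, 1, 0, 0, 0],
  force=100,
)

```text
clock: 12.48
position: [0.5245, -0.1174, 0.2535]
ee_rot: [0.001, 0.999, -0.041, 0.001]
contact_force: [0.9, -0.1, -0.7]
width: 0.0517
gripper_force: 0.0
```

Request:
carry_out(
  linear=[
    [0, 0, 0],
    [0, 0, 0],
    [0, 0, 0],
    [0, 0, 0],
    [0, 0, 0],
    [0, 0, 0],
    [0, 0, 0],
    [0, 0, 0],
  ],
  angular=[
    [0, 0, 0],
    [0, 0, 0],
    [0, 0, 0],
    [0, 0, 0],
    [0, 0, 0],
    [0, 0, 0],
    [0, 0, 0],
    [0, 0, -0.3],
  ],
  hand=[0, 0, 0, 0, 0, 0, 0, 0],
)

```text
clock: 13.15
position: [0.5244, -0.1169, 0.2532]
ee_rot: [0.0, 0.999, -0.052, 0.001]
contact_force: [0.6, -0.4, 4.2]
width: 0.0252
gripper_force: 97.7
```

Request:
carry_out(
  linear=[
    [0.0234, -0.0025, 0],
    [0.0234, -0.0025, 0],
    [0.0234, -0.0025, 0],
    [0.0234, -0.0025, 0],
    [0.0031, 0.0295, 0],
    [0.0031, 0.0295, 0],
    [0.0031, 0.0295, 0],
    [0.0031, 0.0295, 0],
  ],
  angular=[
    [0, 0, 0],
    [0, 0, 0],
    [0, 0, 0],
    [0, 0, 0],
    [0, 0, 0],
    [0, 0, 0],
    [0, 0, 0],
    [0, 0, 0],
  ],
  hand=[0, 0, 0, 0, 0, 0, 0, 0],
)

```text
clock: 13.82
position: [0.5776, -0.0636, 0.2533]
ee_rot: [0.002, 0.999, -0.052, 0.001]
contact_force: [-1.9, -9.1, 4.8]
width: 0.0251
gripper_force: 98.5
```

Request:
carry_out(
  linear=[
    [0.0031, 0.0295, 0],
    [0.0031, 0.0295, 0],
    [0.0031, 0.0295, 0],
    [0.0031, 0.0295, 0],
    [0.0031, 0.0295, 0],
    [0.0031, 0.0295, 0],
    [0.0031, 0.0295, 0],
    [0.0031, 0.0295, 0],
  ],
  angular=[
    [0, 0, 0],
    [0, 0, 0],
    [0, 0, 0],
    [0, 0, 0],
    [0, 0, 0],
    [0, 0, 0],
    [0, 0, 0],
    [0, 0, 0],
  ],
  hand=[0, 0, 0, 0, 0, 0, 0, 0],
)

```text
clock: 14.48
position: [0.5898, 0.0545, 0.2533]
ee_rot: [0.002, 0.999, -0.052, 0.001]
contact_force: [-0.5, -5.1, 5.1]
width: 0.0249
gripper_force: 98.3
```

Request:
carry_out(
  linear=[
    [0.0031, 0.0295, 0],
    [0.0031, 0.0295, 0],
    [0.0031, 0.0295, 0],
    [0.0031, 0.0295, 0],
    [0.0031, 0.0295, 0],
    [0.0031, 0.0295, 0],
    [0.0031, 0.0295, 0],
    [0.0031, 0.0295, 0],
  ],
  angular=[
    [0, 0, 0],
    [0, 0, 0],
    [0, 0, 0],
    [0, 0, 0],
    [0, 0, 0],
    [0, 0, 0],
    [0, 0, 0],
    [0, 0, 0],
  ],
  hand=[0, 0, 0, 0, 0, 0, 0, 0],
)

```text
clock: 15.15
position: [0.602, 0.1724, 0.2533]
ee_rot: [0.002, 0.999, -0.052, 0.001]
contact_force: [0.3, -6.8, 5.9]
width: 0.0248
gripper_force: 98.3
```

```bash
cat > v.py <<'E'
import sys
from h import *
def v(f,box=(135,150,355,280),s=3.6,n='top'):
    im=snap(n,'r'+f)[box[1]:box[3],box[0]:box[2]]; cv2.imwrite('pics/'+f,cv2.resize(im,None,fx=s,fy=s,interpolation=cv2.INTER_CUBIC)[:,:,::-1])
v(sys.argv[1])
q=(.5448,.0967,-.105);p=manip.get_state()['position'];c,s=np.cos(q[2]),np.sin(q[2]);d=p[:2]-q[:2];print('st',c*d[0]+s*d[1],-s*d[0]+c*d[1],p[2])
E
python3 v.py z2.png
```

```text
st 0.04893182646669304 0.08398740100529595 0.2532323130372815
```

View pics/z2.png

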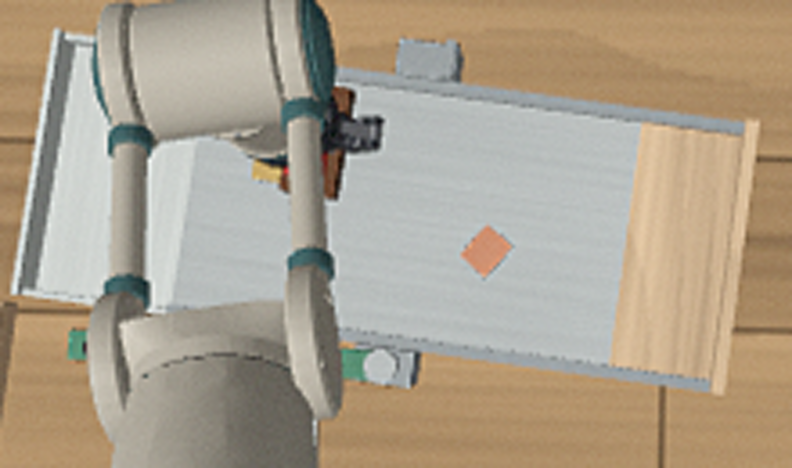

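The scraper is pushing the brass offcut at (265,172). The knocked copper offcut lies at (487,250).

Request:
carry_out(
  linear=[
    [0.0031, 0.0295, 0],
    [0.0031, 0.0295, 0],
    [0.0031, 0.0295, 0],
    [0.0031, 0.0295, 0],
    [0.0031, 0.0295, 0],
    [0.0031, 0.0295, 0],
    [0.0005, 0.005, 0],
    [0, 0, 0],
  ],
  angular=[
    [0, 0, 0],
    [0, 0, 0],
    [0, 0, 0],
    [0, 0, 0],
    [0, 0, 0],
    [0, 0, 0],
    [0, 0, 0],
    [0, 0, 0],
  ],
  hand=[0, 0, 0, 0, 0, 0, 0, 0],
)

```text
clock: 15.87
position: [0.6116, 0.2646, 0.2533]
ee_rot: [0.0, 0.999, -0.052, 0.001]
contact_force: [-0.1, -0.1, 5.3]
width: 0.025
gripper_force: 98.5
```

```bash
python3 - <<'E'
from v import *
E
python3 - <<'E'
from h import *
im=snap('scene','rs3.png')[180:330,220:440]; cv2.imwrite('pics/s3.png',cv2.resize(im,None,fx=3.6,fy=3.6,interpolation=cv2.INTER_CUBIC)[:,:,::-1])
p=w('top',(487.5)/3.6-.5+135,250.5/3.6-.5+150,.051)
q=(.5448,.0967,-.105);c,s=np.cos(q[2]),np.sin(q[2])
for p in(p,manip.get_state()['position']):
    d=p[:2]-q[:2];print('st',c*d[0]+s*d[1],-s*d[0]+c*d[1],p[2])
E
```

```text
st -0.020910067425815585 -0.06859305494308099 0.050999999999999934
st 0.04887397269039751 0.17387077441037022 0.25328531145512523Traceback (most recent call last):
  File "<stdin>", line 1, in <module>
  File "v.py", line 5, in <module>
    v(sys.argv[1])
      ~~~~~~~~^^^
IndexError: list index out of range
```

View pics/s3.png

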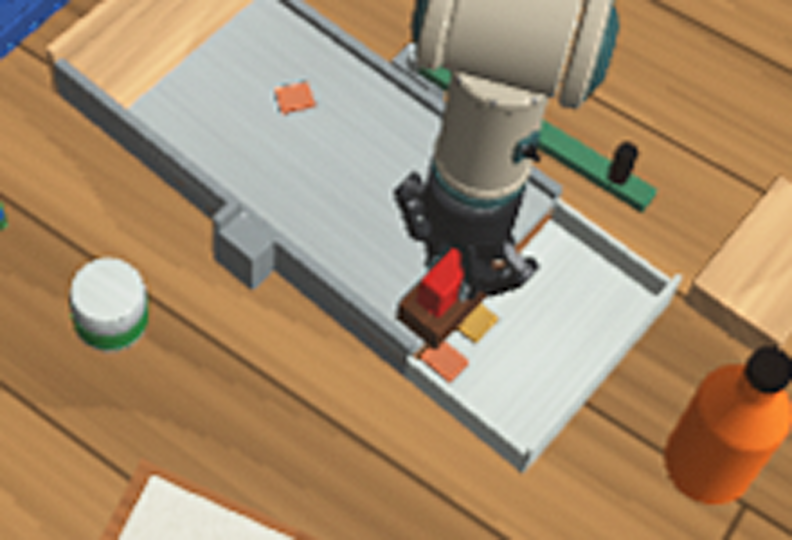

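Brass and one copper offcut have dropped into the trough (480,322; 443,360). The remaining one is on the plate at station (-21,-69) mm. Now the second stroke.

Request:
carry_out(
  linear=[
    [0, 0, 0.04],
    [0, 0, 0.05],
    [0, 0, 0.03],
    [-0.023, -0.07, 0],
    [-0.023, -0.07, 0],
    [-0.023, -0.07, 0],
    [-0.023, -0.07, 0],
    [-0.023, -0.07, 0],
  ],
  angular=[
    [0, 0, 0],
    [0, 0, 0],
    [0, 0, 0],
    [0, 0, 0],
    [0, 0, 0],
    [0, 0, 0],
    [0, 0, 0],
    [0, 0, 0],
  ],
  hand=[0, 0, 0, 0, 0, 0, 0, 0],
)

```text
clock: 16.58
position: [0.5524, 0.0879, 0.3112]
ee_rot: [0.0, 0.999, -0.052, -0.001]
contact_force: [0.2, -0.8, -4.1]
width: 0.0251
gripper_force: 98.2
```

Request:
carry_out(
  linear=[
    [-0.023, -0.07, 0],
    [-0.023, -0.07, 0],
    [-0.023, -0.07, 0],
    [-0.023, -0.07, 0],
    [0, 0, -0.04],
    [0, 0, -0.05],
    [0, 0, -0.02],
    [0, 0, -0.008],
  ],
  angular=[
    [0, 0, 0],
    [0, 0, 0],
    [0, 0, 0],
    [0, 0, 0],
    [0, 0, 0],
    [0, 0, 0],
    [0, 0, 0],
    [0, 0, 0],
  ],
  hand=[0, 0, 0, 0, 0, 0, 0, 0],
)

```text
clock: 17.25
position: [0.5059, -0.0509, 0.2532]
ee_rot: [0.0, 0.999, -0.052, -0.004]
contact_force: [-15.8, 0.2, 38.9]
width: 0.0249
gripper_force: 104.0
```

```bash
python3 v.py z4.png
```

```text
st -0.02282533080366038 -0.15073613848689504 0.25356439311009765
```

View pics/z4.png

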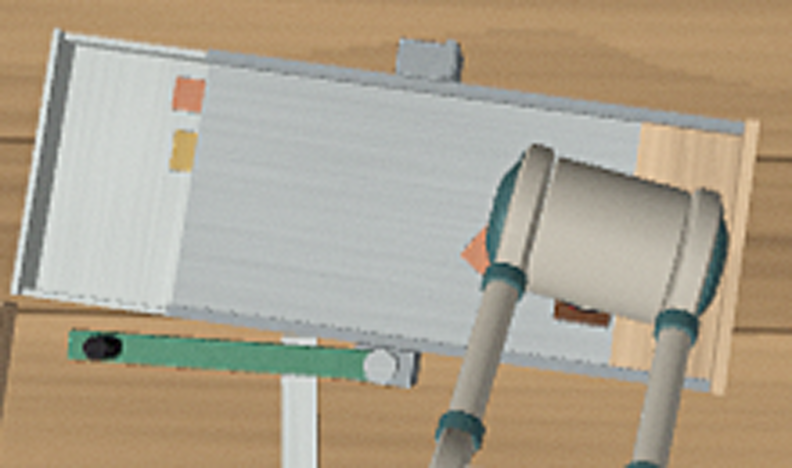

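Two offcuts lie in the trough at (189,94) and (183,151). The third is just ahead of the scraper. Stroking.

Request:
carry_out(
  linear=[
    [0.0031, 0.0295, 0],
    [0.0031, 0.0295, 0],
    [0.0031, 0.0295, 0],
    [0.0031, 0.0295, 0],
    [0.0031, 0.0295, 0],
    [0.0031, 0.0295, 0],
    [0.0031, 0.0295, 0],
    [0.0031, 0.0295, 0],
  ],
  angular=[
    [0, 0, 0],
    [0, 0, 0],
    [0, 0, 0],
    [0, 0, 0],
    [0, 0, 0],
    [0, 0, 0],
    [0, 0, 0],
    [0, 0, 0],
  ],
  hand=[0, 0, 0, 0, 0, 0, 0, 0],
)

```text
clock: 17.97
position: [0.5202, 0.0683, 0.2533]
ee_rot: [0.0, 0.999, -0.052, -0.0]
contact_force: [-0.5, -1.0, -1.6]
width: 0.0251
gripper_force: 98.9
```

Request:
carry_out(
  linear=[
    [0.0031, 0.0295, 0],
    [0.0031, 0.0295, 0],
    [0.0031, 0.0295, 0],
    [0.0031, 0.0295, 0],
    [0.0031, 0.0295, 0],
    [0.0031, 0.0295, 0],
    [0.0031, 0.0295, 0],
    [0.0031, 0.0295, 0],
  ],
  angular=[
    [0, 0, 0],
    [0, 0, 0],
    [0, 0, 0],
    [0, 0, 0],
    [0, 0, 0],
    [0, 0, 0],
    [0, 0, 0],
    [0, 0, 0],
  ],
  hand=[0, 0, 0, 0, 0, 0, 0, 0],
)

```text
clock: 18.63
position: [0.5325, 0.1862, 0.2533]
ee_rot: [0.001, 0.999, -0.052, -0.0]
contact_force: [-0.1, -1.3, -0.5]
width: 0.025
gripper_force: 98.9
```

Request:
carry_out(
  linear=[
    [0.0031, 0.0295, 0],
    [0.0031, 0.0295, 0],
    [0.0031, 0.0295, 0],
    [0.0031, 0.0295, 0],
    [0.0031, 0.0295, 0],
    [0.0031, 0.0295, 0],
    [0, 0, 0],
    [0, 0, 0],
  ],
  angular=[
    [0, 0, 0],
    [0, 0, 0],
    [0, 0, 0],
    [0, 0, 0],
    [0, 0, 0],
    [0, 0, 0],
    [0, 0, 0],
    [0, 0, 0],
  ],
  hand=[0, 0, 0, 0, 0, 0, 0, 0],
)

```text
clock: 19.3
position: [0.5421, 0.2753, 0.2534]
ee_rot: [-0.001, 0.999, -0.052, 0.001]
contact_force: [0.6, 1.5, 0.2]
width: 0.025
gripper_force: 99.0
```

Request:
carry_out(
  linear=[
    [0, 0, 0.04],
    [0, 0, 0.05],
    [0, 0, 0.03],
    [-0.0073, -0.07, 0],
    [-0.0073, -0.07, 0],
    [-0.0073, -0.07, 0],
    [-0.0073, -0.07, 0],
    [-0.0073, -0.07, 0],
  ],
  angular=[
    [0, 0, 0],
    [0, 0, 0],
    [0, 0, 0],
    [0, 0, 0],
    [0, 0, 0],
    [0, 0, 0],
    [0, 0, 0],
    [0, 0, 0],
  ],
  hand=[0, 0, 0, 0, 0, 0, 0, 0],
)

```text
clock: 19.97
position: [0.5224, 0.0968, 0.3126]
ee_rot: [0.0, 0.999, -0.053, -0.001]
contact_force: [1.0, 0.7, -2.7]
width: 0.025
gripper_force: 98.9
```

```bash
python3 v.py z5.png
```

```text
st -0.022457788461855588 -0.007844572020861657 0.3124775292663379
```

View pics/z5.png

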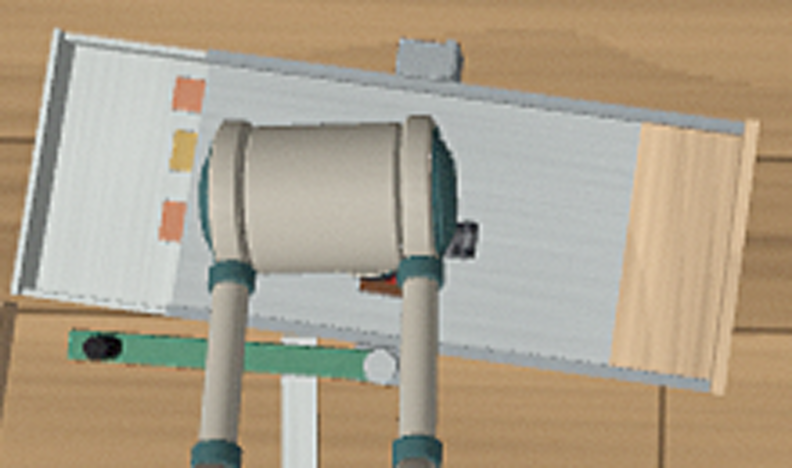

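All three offcuts are in the trough at (188,94), (184,151) and (172,222). Returning the scraper to the ledge.

Request:
carry_out(
  linear=[
    [0, -0.07, 0],
    [0, -0.07, 0],
    [0, -0.07, 0],
    [0, -0.07, 0],
    [0, -0.07, 0],
    [0, -0.06, 0],
    [0, 0, 0],
    [0, 0, -0.04],
  ],
  angular=[
    [0, 0, 0],
    [0, 0, 0],
    [0, 0, 0],
    [0, 0, 0],
    [0, 0, 0],
    [0, 0, 0],
    [0, 0, 0],
    [0, 0, 0],
  ],
  hand=[0, 0, 0, 0, 0, 0, 0, 0],
)

```text
clock: 20.68
position: [0.5246, -0.1089, 0.2958]
ee_rot: [0.001, 0.998, -0.055, 0.003]
contact_force: [0.3, -0.0, -2.9]
width: 0.0248
gripper_force: 99.8
```

Request:
carry_out(
  linear=[
    [0, 0, -0.04],
    [0, 0, -0.02],
    [0, 0, -0.01],
    [0, 0, -0.006],
    [0, 0, 0],
    [0, 0, 0],
    [0, 0, 0],
    [0, 0, 0],
  ],
  angular=[
    [0, 0, 0],
    [0, 0, 0],
    [0, 0, 0],
    [0, 0, 0],
    [0, 0, 0],
    [0, 0, 0],
    [0, 0, 0],
    [0, 0, 0],
  ],
  hand=[0, 0, 0, 0, 0, 0, 0, 0],
)

```text
clock: 21.35
position: [0.5239, -0.1063, 0.2561]
ee_rot: [0.0, 0.999, -0.052, 0.001]
contact_force: [0.3, -0.9, -2.8]
width: 0.0245
gripper_force: 99.6
```

Request:
carry_out(
  linear=[
    [-0.0015, -0.012, 0],
    [-0.0015, -0.012, 0],
    [0, 0, -0.003],
    [0, 0, -0.002],
    [0, 0, 0],
    [0, 0, 0],
    [0, 0, 0],
    [0, 0, 0],
  ],
  angular=[
    [0, 0, 0],
    [0, 0, 0],
    [0, 0, 0],
    [0, 0, 0],
    [0, 0, 0],
    [0, 0, 0],
    [0, 0, 0],
    [0, 0, 0],
  ],
  hand=[0, 0, 0, 0, 0, 0, 0, 0],
)

```text
clock: 22.02
position: [0.5222, -0.1188, 0.2532]
ee_rot: [0.001, 0.999, -0.052, 0.0]
contact_force: [-2.9, -3.9, 3.5]
width: 0.025
gripper_force: 101.0
```

Request:
carry_out(
  linear=[
    [0, 0, 0],
    [0, 0, 0],
    [0, 0, 0],
    [0, 0, 0],
    [0, 0, 0],
    [0, 0, 0.03],
    [0, 0, 0.06],
    [0, 0, 0.08],
  ],
  angular=[
    [0, 0, 0],
    [0, 0, 0],
    [0, 0, 0],
    [0, 0, 0],
    [0, 0, 0],
    [0, 0, 0],
    [0, 0, 0],
    [0, 0, 0],
  ],
  hand=[0.6, 0.8, 0.8, 0.8, 0.8, 0.8, 0.8, 0.8],
)

```text
clock: 22.68
position: [0.5211, -0.1178, 0.3358]
ee_rot: [-0.001, 0.999, -0.052, -0.004]
contact_force: [0.8, -0.5, -0.4]
width: 0.0678
gripper_force: 0.0
```

Scraper is down on the ledge. Now to the bar handle.

Request:
carry_out(
  linear=[
    [-0.015, 0.0735, 0.01],
    [-0.015, 0.0735, 0.01],
    [-0.015, 0.0735, 0],
    [-0.015, 0.0735, 0],
    [-0.015, 0.0735, 0],
    [-0.015, 0.0735, 0],
    [-0.015, 0.0735, 0],
    [-0.015, 0.0735, 0],
  ],
  angular=[
    [0, 0, 0],
    [0, 0, 0],
    [0, 0, 0],
    [0, 0, 0],
    [0, 0, 0],
    [0, 0, 0],
    [0, 0, 0],
    [0, 0, 0],
  ],
  hand=[1, 1, 1, 1, 1, 1, 1, 1],
)

```text
clock: 23.35
position: [0.4612, 0.1775, 0.3478]
ee_rot: [-0.0, 0.999, -0.053, 0.0]
contact_force: [0.8, -0.5, -0.4]
width: 0.0857
gripper_force: 0.0
```

Request:
carry_out(
  linear=[
    [-0.015, 0.0735, 0],
    [-0.015, 0.0735, 0],
    [-0.015, 0.0735, 0],
    [-0.015, 0.0735, 0],
    [0, 0, 0],
    [0, 0, 0],
    [0, 0, 0],
    [0, 0, 0],
  ],
  angular=[
    [0, 0, 0],
    [0, 0, 0],
    [0, 0, 0],
    [0, 0, 0],
    [0, 0, 0],
    [0, 0, 0],
    [0, 0, 0],
    [0, 0, 0],
  ],
  hand=[1, 1, 1, 1, 1, 1, 1, 1],
)

```text
clock: 24.02
position: [0.4322, 0.3217, 0.3476]
ee_rot: [0.0, 0.999, -0.053, -0.0]
contact_force: [0.5, 0.6, -0.3]
width: 0.0856
gripper_force: 0.0
```

Run:
```python
from h import *
im=snap('top','r6.png')
im=snap('scene','rs6.png')[110:330,220:460]; cv2.imwrite('pics/s6.png',cv2.resize(im,None,fx=2.6,fy=2.6,interpolation=cv2.INTER_CUBIC)[:,:,::-1])
print(manip.get_state()['qpos'],manip.get_state()['position'])
```

```text
[ 5.10220329e-01  2.60896587e-01  1.67394207e+00 -3.17051037e-04
  1.20714826e+00  2.18803477e+00] [0.43242958 0.32147253 0.34771414]
```

View pics/s6.png

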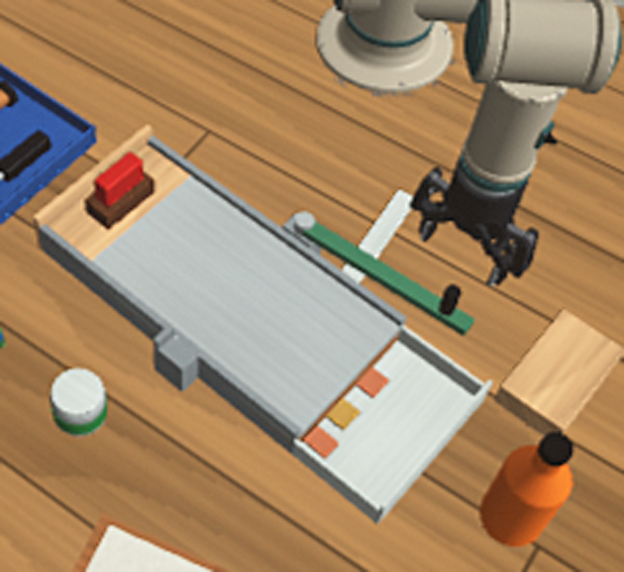

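The offcuts lie in the trough, the scraper stands on the ledge, and the bar handle is under the gripper. Lower and grip.

Request:
carry_out(
  linear=[
    [0, 0, -0.05],
    [0, 0, -0.06],
    [0, 0, -0.04],
    [0, 0, -0.02],
    [0, 0, -0.006],
    [0, 0, 0],
    [0, 0, 0],
    [0, 0, 0],
  ],
  angular=[
    [0, 0, 0],
    [0, 0, 0],
    [0, 0, 0],
    [0, 0, 0],
    [0, 0, 0],
    [0, 0, 0],
    [0, 0, 0],
    [0, 0, 0],
  ],
  hand=[1, 1, 1, 1, 1, 0, 0, 0],
  force=30,
)

```text
clock: 24.78
position: [0.4328, 0.3229, 0.2611]
ee_rot: [-0.001, 0.999, -0.053, 0.001]
contact_force: [-0.2, 0.2, -0.3]
width: 0.0514
gripper_force: 0.0
```

Request:
carry_out(
  linear=[
    [0, 0, 0],
    [0, 0, 0],
    [0, 0, 0],
    [0, 0, 0],
    [0, 0, 0],
    [0, 0, 0],
    [0, 0, 0],
    [0, 0, 0],
  ],
  angular=[
    [0, 0, 0],
    [0, 0, 0],
    [0, 0, 0],
    [0, 0, 0],
    [0, 0, 0],
    [0, 0, 0],
    [0, 0, 0],
    [0, 0, 0],
  ],
  hand=[0, 0, 0, 0, 0, 0, 0, 0],
)

```text
clock: 25.45
position: [0.4332, 0.3257, 0.2614]
ee_rot: [-0.005, 0.999, -0.053, 0.002]
contact_force: [0.3, 11.2, -0.4]
width: 0.0195
gripper_force: 31.3
```

Run:
```python
from h import *
np.set_printoptions(precision=4,suppress=True)
q=(.5448,.0967,-.105);c,s=np.cos(q[2]),np.sin(q[2]);R=np.array([[c,-s],[s,c]])
p=manip.get_state()['position'][:2];h=q[:2]+R@[-.125,0];d=R.T@(p-h);r=np.hypot(*d);t0=np.arctan2(d[1],d[0]);print(p,h,r,t0)
t=np.linspace(t0,-.01,25);P=h+(R@(np.linspace(r,.215,25)*np.array([np.cos(t),np.sin(t)]))).T
print(np.diff(P,axis=0)/.5,P[-1])
```

```text
[0.4332 0.3257] [0.4205 0.1098] 0.21629950197012038 1.6168650118474013
[[ 0.0292 -0.0028]
 [ 0.0289 -0.0048]
 [ 0.0285 -0.0067]
 [ 0.028  -0.0087]
 [ 0.0273 -0.0105]
 [ 0.0265 -0.0124]
 [ 0.0256 -0.0141]
 [ 0.0246 -0.0158]
 [ 0.0235 -0.0174]
 [ 0.0222 -0.019 ]
 [ 0.0209 -0.0204]
 [ 0.0195 -0.0218]
 [ 0.0179 -0.0231]
 [ 0.0163 -0.0242]
 [ 0.0146 -0.0253]
 [ 0.0129 -0.0262]
 [ 0.0111 -0.027 ]
 [ 0.0092 -0.0277]
 [ 0.0073 -0.0282]
 [ 0.0054 -0.0287]
 [ 0.0034 -0.029 ]
 [ 0.0015 -0.0291]
 [-0.0005 -0.0291]
 [-0.0025 -0.029 ]] [0.6341 0.0851]
```

Request:
carry_out(
  linear=[
    [0.029, 0.002],
    [0.029, -0.005],
    [0.0285, -0.0065],
    [0.028, -0.0085],
    [0.0275, -0.0105],
    [0.0265, -0.0125],
    [0.0255, -0.014],
    [0.0245, -0.016],
  ],
  angular=[
    [0, 0, 0],
    [0, 0, 0],
    [0, 0, 0],
    [0, 0, 0],
    [0, 0, 0],
    [0, 0, 0],
    [0, 0, 0],
    [0, 0, 0],
  ],
  hand=[0, 0, 0, 0, 0, 0, 0, 0],
)

```text
schema error: expected 3 numbers
```

Request:
carry_out(
  linear=[
    [0.029, 0.002, 0],
    [0.029, -0.005, 0],
    [0.0285, -0.0065, 0],
    [0.028, -0.0085, 0],
    [0.0275, -0.0105, 0],
    [0.0265, -0.0125, 0],
    [0.0255, -0.014, 0],
    [0.0245, -0.016, 0],
  ],
  angular=[
    [0, 0, 0],
    [0, 0, 0],
    [0, 0, 0],
    [0, 0, 0],
    [0, 0, 0],
    [0, 0, 0],
    [0, 0, 0],
    [0, 0, 0],
  ],
  hand=[0, 0, 0, 0, 0, 0, 0, 0],
)

```text
clock: 26.12
position: [0.5444, 0.2905, 0.2613]
ee_rot: [-0.006, 0.999, -0.054, 0.004]
contact_force: [5.9, 14.1, -3.5]
width: 0.019
gripper_force: 31.5
```

Request:
carry_out(
  linear=[
    [0.0235, -0.0155, 0],
    [0.022, -0.017, 0],
    [0.021, -0.0205, 0],
    [0.0195, -0.022, 0],
    [0.018, -0.023, 0],
    [0.0165, -0.024, 0],
    [0.0145, -0.0255, 0],
    [0.013, -0.026, 0],
  ],
  angular=[
    [0, 0, 0],
    [0, 0, 0],
    [0, 0, 0],
    [0, 0, 0],
    [0, 0, 0],
    [0, 0, 0],
    [0, 0, 0],
    [0, 0, 0],
  ],
  hand=[0, 0, 0, 0, 0, 0, 0, 0],
)

```text
clock: 26.78
position: [0.6233, 0.2037, 0.2616]
ee_rot: [-0.006, 0.998, -0.054, 0.012]
contact_force: [20.0, 13.0, -12.8]
width: 0.0184
gripper_force: 29.6
```

Request:
carry_out(
  linear=[
    [0.011, -0.027, 0],
    [0.009, -0.0275, 0],
    [0.0075, -0.028, 0],
    [0.0055, -0.0285, 0],
    [0.0035, -0.02, 0],
    [0.0015, -0.015, 0],
    [0, 0, 0],
    [0, 0, 0],
  ],
  angular=[
    [0, 0, 0],
    [0, 0, 0],
    [0, 0, 0],
    [0, 0, 0],
    [0, 0, 0],
    [0, 0, 0],
    [0, 0, 0],
    [0, 0, 0],
  ],
  hand=[0, 0, 0, 0, 0, 0, 0, 0],
)

```text
clock: 27.45
position: [0.6458, 0.1271, 0.2621]
ee_rot: [-0.002, 0.998, -0.053, 0.018]
contact_force: [31.5, 2.1, -16.4]
width: 0.0158
gripper_force: 33.2
```

The handle is slipping out at the pad edge. I'll open, then look.

Request:
carry_out(
  linear=[
    [0, 0, 0],
    [0, 0, 0],
    [0, 0, 0],
    [0, 0, 0],
    [0, 0, 0],
    [0, 0, 0],
  ],
  angular=[
    [0, 0, 0],
    [0, 0, 0],
    [0, 0, 0],
    [0, 0, 0],
    [0, 0, 0],
    [0, 0, 0],
  ],
  hand=[0.6, 0.6, 0.6, 0.6, 0.6, 0.6],
)

```text
clock: 27.95
position: [0.6339, 0.1275, 0.2598]
ee_rot: [0.0, 0.999, -0.052, -0.0]
contact_force: [-0.8, 0.7, -0.2]
width: 0.0512
gripper_force: 0.0
```

Run:
```python
from h import *
snap('top','r7.png')
im=snap('scene','rs7.png')[150:310,230:430]; cv2.imwrite('pics/s7.png',cv2.resize(im,None,fx=3.5,fy=3.5,interpolation=cv2.INTER_CUBIC)[:,:,::-1])
```

```text
(no output)
```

View pics/s7.png

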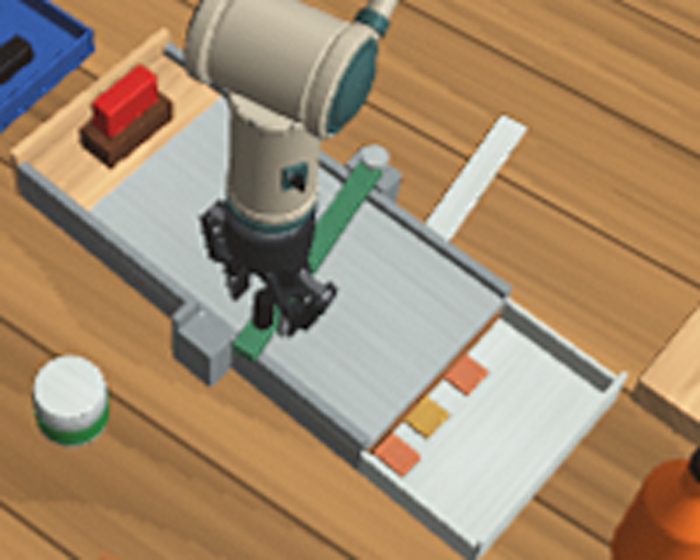

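Run:
```python
from h import *
f=lambda u,v,z:w('scene',230+u/3.5,150+v/3.5,z)
print(f(263,295,.122)[:2],f(262,328,.077)[:2], px('scene',[.6339,.1275,.105])) 
p=px('scene',[.6339,.1275,.105]);print((p-[230,150])*3.5)
```

```text
[0.6379448  0.12697964] [0.64409301 0.13200981] [305.83996161 236.25507736]
[265.43986563 301.89277075]
```

Request:
carry_out(
  linear=[
    [0.008, 0, 0],
    [0.008, 0, 0],
    [0, -0.012, 0],
    [0, -0.012, 0],
    [0, -0.012, 0],
    [0, -0.012, 0],
    [0, -0.012, 0],
    [0, -0.012, 0],
  ],
  angular=[
    [0, 0, 0],
    [0, 0, 0],
    [0, 0, 0],
    [0, 0, 0],
    [0, 0, 0],
    [0, 0, 0],
    [0, 0, 0],
    [0, 0, 0],
  ],
  hand=[0.3, 0.3, 0.3, 0.3, 0.3, 0.3, 0.3, 0.3],
  force=20,
)

```text
clock: 28.72
position: [0.6422, 0.0906, 0.2597]
ee_rot: [0.0, 0.999, -0.053, -0.0]
contact_force: [-0.9, 0.4, -0.7]
width: 0.0253
gripper_force: 0.3
```

Request:
carry_out(
  linear=[
    [0, -0.006, 0],
    [0, -0.006, 0],
    [0, 0, 0],
  ],
  angular=[
    [0, 0, 0],
    [0, 0, 0],
    [0, 0, 0],
  ],
  hand=[0.3, 0.3, 0.3],
)

```text
clock: 28.97
position: [0.6421, 0.085, 0.2597]
ee_rot: [-0.0, 0.999, -0.053, -0.0]
contact_force: [-0.1, -0.1, -1.2]
width: 0.0258
gripper_force: 0.0
```

Request:
carry_out(
  linear=[
    [0, -0.004, 0],
    [0, -0.004, 0],
    [0, -0.004, 0],
    [0, 0, 0],
  ],
  angular=[
    [0, 0, 0],
    [0, 0, 0],
    [0, 0, 0],
    [0, 0, 0],
  ],
  hand=[0.3, 0.3, 0.3, 0.3],
)

```text
clock: 29.3
position: [0.6421, 0.0832, 0.2596]
ee_rot: [-0.005, 0.999, -0.053, -0.0]
contact_force: [-0.1, 14.2, -0.8]
width: 0.0254
gripper_force: 6.8
```

Run:
```python
from h import *
im=snap('scene','rs8.png')[150:310,230:430]; cv2.imwrite('pics/s8.png',cv2.resize(im,None,fx=3.5,fy=3.5,interpolation=cv2.INTER_CUBIC)[:,:,::-1])
```

```text
(no output)
```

View pics/s8.png

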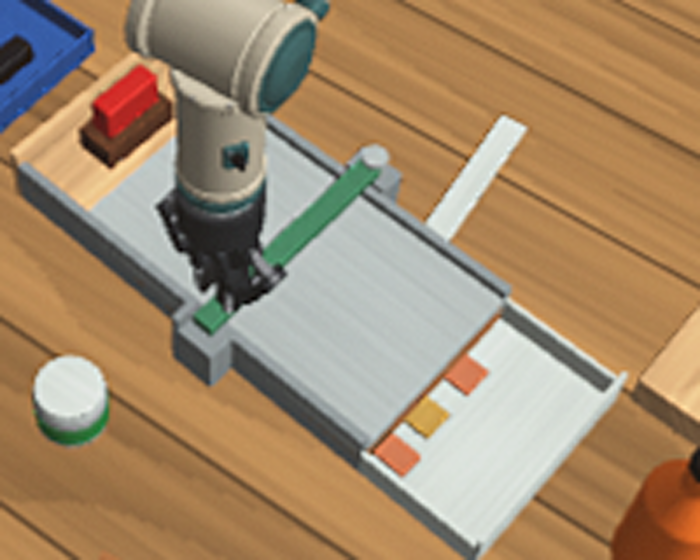

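14 N against the stop: the bar lies across the plate into its catch. One more nudge, then release and lift.

Request:
carry_out(
  linear=[
    [0, -0.003, 0],
    [0, 0, 0],
    [0, 0, 0],
    [0, 0, 0],
    [0, 0, 0],
    [0, 0, 0.05],
    [0, 0, 0.07],
    [0, 0, 0.08],
  ],
  angular=[
    [0, 0, 0],
    [0, 0, 0],
    [0, 0, 0],
    [0, 0, 0],
    [0, 0, 0],
    [0, 0, 0],
    [0, 0, 0],
    [0, 0, 0],
  ],
  hand=[0.3, 0.3, 0.8, 0.8, 0.8, 0.8, 0.8, 0.8],
)

```text
clock: 30.02
position: [0.6418, 0.0772, 0.3586]
ee_rot: [0.001, 0.999, -0.053, -0.003]
contact_force: [0.4, 0.9, -0.4]
width: 0.0681
gripper_force: 0.0
```

Request:
carry_out(
  linear=[
    [0, 0, 0.08],
    [0, -0.07, 0.05],
    [0, -0.07, 0],
    [0, -0.07, 0],
    [0, -0.07, 0],
    [0, -0.07, 0],
    [0, -0.07, 0],
    [0, -0.07, 0],
  ],
  angular=[
    [0, 0, 0],
    [0, 0, 0],
    [0, 0, 0],
    [0, 0, 0],
    [0, 0, 0],
    [0, 0, 0],
    [0, 0, 0],
    [0, 0, 0],
  ],
  hand=[0.8, 0.8, 0.8, 0.8, 0.8, 0.8, 0.8, 0.8],
)

```text
clock: 30.68
position: [0.6418, -0.1684, 0.4241]
ee_rot: [0.001, 0.999, -0.053, -0.0]
contact_force: [1.2, 1.0, -0.4]
width: 0.068
gripper_force: 0.0
```

Request:
carry_out(
  linear=[
    [-0.07, 0, 0],
    [-0.07, 0, 0],
    [-0.07, 0, 0],
    [-0.07, 0, 0],
    [0, -0.07, 0],
    [0, -0.07, 0],
    [0, 0, 0],
    [0, 0, 0],
  ],
  angular=[
    [0, 0, 0],
    [0, 0, 0],
    [0, 0, 0],
    [0, 0, 0],
    [0, 0, 0],
    [0, 0, 0],
    [0, 0, 0],
    [0, 0, 0],
  ],
  hand=[0.8, 0.8, 0.8, 0.8, 0.8, 0.8, 0.8, 0.8],
)

```text
clock: 31.35
position: [0.5017, -0.2379, 0.424]
ee_rot: [0.0, 0.999, -0.054, -0.0]
contact_force: [0.3, 0.2, -0.2]
width: 0.0682
gripper_force: 0.0
```

Run:
```python
from h import *
im=snap('top','r9.png')[150:280,135:450]; cv2.imwrite('pics/z9.png',cv2.resize(im,None,fx=2.5,fy=2.5,interpolation=cv2.INTER_CUBIC)[:,:,::-1])
```

```text
(no output)
```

View pics/z9.png

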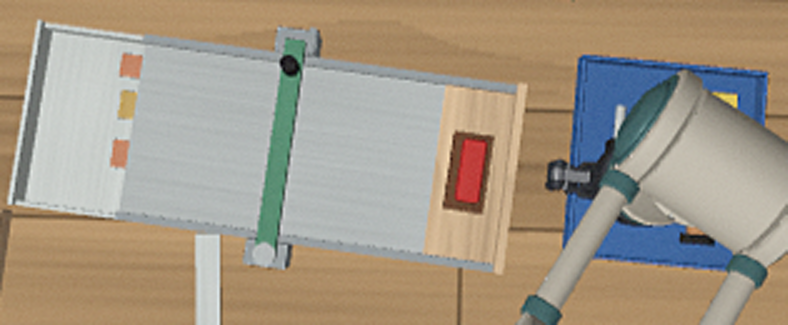

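Run:
```python
from h import *
f=lambda u,v,z:w('top',135+(u+.5)/2.5-.5,150+(v+.5)/2.5-.5,z)
q=(.5448,.0967,-.105);c,s=np.cos(q[2]),np.sin(q[2])
for p in (f(294,40,.077),f(270,232,.077),f(290,65,.122)):
    d=p[:2]-q[:2];print(c*d[0]+s*d[1],-s*d[0]+c*d[1])
```

```text
0.1243116626907392 0.0012906061840439412
-0.09825932749910128 -0.0016628602961601853
0.0889782122664225 -0.0026389886846077022
```

The bar is home (handle at station 89,-3 mm). The offcuts are in the trough at (125,65–155), the scraper is on the ledge and the tools are in the tray. Handing in.

```bash
python3 -c "
from rig import manip; print(manip.sign_off())"
```

```text
the job is handed in; nothing more can be done
None
```

The job is handed in at about 31 s: mallet and the one punch in the tray, all three offcuts in the trough, scraper on its ledge, and the locking bar pushed home against its stop.

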